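# Printed machine feet lined up by height on the gauging board

### The job

Four orange feet of different heights have just been printed and stand on the black build plate: set them upright on the four black discs of the wooden gauging board, one centred on each disc, in order of height, with the tallest on the disc next to the dial gauge and the shortest on the disc farthest from it. Leave the small orange bracket lying where it is on the build plate.

Things in the scene. Friction and masses are not known exactly. Their poses are not given: they have to be found in the camera images.
- foot_a: orange printed plastic machine foot, the shortest of four: 40 mm tall; an 8 mm thick round flange of 32 mm diameter below, a plain round stem of 20 mm diameter from there to the top. Loose, stands upright on the black build plate (4 mm thick). Origin: centre of its underside, z up along the stem.
- foot_b: orange printed plastic machine foot, the second shortest of four: 52 mm tall; an 8 mm thick round flange of 38 mm diameter below, a plain round stem of 24 mm diameter from there to the top. Loose, stands upright on the black build plate (4 mm thick). Origin: centre of its underside, z up along the stem.
- foot_c: orange printed plastic machine foot, the second tallest of four: 64 mm tall; an 8 mm thick round flange of 44 mm diameter below, a plain round stem of 28 mm diameter from there to the top. Loose, stands upright on the black build plate (4 mm thick). Origin: centre of its underside, z up along the stem.
- foot_d: orange printed plastic machine foot, the tallest of four: 76 mm tall; an 8 mm thick round flange of 50 mm diameter below, a plain round stem of 32 mm diameter from there to the top. Loose, stands upright on the black build plate (4 mm thick). Origin: centre of its underside, z up along the stem.
- disc_1: one of four alike black rubber discs, 58 mm diameter, 4 mm thick, fixed in a straight row at 75 mm pitch on a light wooden board (72 mm wide, 12 mm thick) that lies on the table; the numbers do not tell its place in the row. Origin: centre of its underside (12 mm above the table); its top is 4 mm higher.
- disc_2: one of four alike black rubber discs, 58 mm diameter, 4 mm thick, fixed in a straight row at 75 mm pitch on a light wooden board (72 mm wide, 12 mm thick) that lies on the table; the numbers do not tell its place in the row. Origin: centre of its underside (12 mm above the table); its top is 4 mm higher.
- disc_3: one of four alike black rubber discs, 58 mm diameter, 4 mm thick, fixed in a straight row at 75 mm pitch on a light wooden board (72 mm wide, 12 mm thick) that lies on the table; the numbers do not tell its place in the row. Origin: centre of its underside (12 mm above the table); its top is 4 mm higher.
- disc_4: one of four alike black rubber discs, 58 mm diameter, 4 mm thick, fixed in a straight row at 75 mm pitch on a light wooden board (72 mm wide, 12 mm thick) that lies on the table; the numbers do not tell its place in the row. Origin: centre of its underside (12 mm above the table); its top is 4 mm higher.
- gauge: dial gauge fixed on the board at one end of the row of discs (a small open screw tray is at the other end): 50 mm square dark foot, round dial of 48 mm diameter with a white face looking up, 52 mm tall. Origin: centre of its underside, in line with the discs, 75 mm from the centre of the nearest one.
- bracket: small orange printed L-bracket, 36 x 24 mm, 22 mm high, lying loose on the build plate among the feet; not part of the job. Origin: centre of its underside.
Not all that is in view belongs to the job. What is shaped like the foot_d but purple is not meant. Leave any green look-alike of the foot_a alone.

How it is judged:
By the outcome, as a careful person would: the job done as asked, in the order asked, and still so for the second after the job is handed in, with the robot touching nothing.
It also fails if it takes over 120 s, if anything falls off the work surface, if the arm or the gripper's body presses on something with over 40 N, if the wrist force passes 120 N, or if a joint passes its speed limit or range.

### The arm

A 6-joint arm with a two-finger parallel gripper is mounted at the origin on the work surface. World frame = base frame: x ahead of the robot, y to its left, z up, the work surface at z = 0. Lengths are in m, angles in rad, forces in N, time in s.
With the tool pointing down it reaches from about 0.375 to 0.975 m from the base axis. Payload 3.8 kg.
Tool frame: the origin (TCP) lies midway between the tips of the shut fingers; the grasp point (between the pads) lies 19 mm behind it; z points along the fingers, y is the direction in which the jaws open and shut (so a half turn about z gives the same grasp; the last joint's range is limited). The gripper opens to 85 mm and grips with 20 to 120 N. Pads are 22 mm wide; open, the fingers measure 114 mm over their backs; the gripper's body (76 mm by 85 mm) begins 54 mm behind the grasp point. The pads swing forward as they close: fully open they stand 13 mm farther back than shut.
Start: joints at [1.097, 0.264, 1.604, -0, 1.274, -0.037], TCP at [0.286, 0.612, 0.231] pointing down, gripper open.
Joint ranges: [-2.63, 2.63], [-0.94, 2.18], [0.31, 2.57], [-1.31, 4.45], [0, 2.66], [-2.55, 2.55]. Speed limits (rad/s): [2.57, 2.57, 3.14, 3.14, 3.14, 3.14].

### API

Orientations are given as [roll, pitch, yaw] about the fixed x, y, z axes, in that order (R = Rz(yaw) Ry(pitch) Rx(roll)).
In Python, from rig import env, optics gives the robot as it stands.
- The arm moves only by the tool move_arm, never from a script. Its argument "increments" is a list of rows, each a list of 3 entries, a list of its own where there are three numbers: the shift along the tool's x, y, z in m, then the turn, a rotation vector about the tool's x, y, z in rad, then the opening, from 0 (shut) to 1 (fully open). In form: [[[dx, dy, dz], [ax, ay, az], grip], ...]. A call has 1 to 20 rows; each row is the pose to reach, as a shift and turn from the pose commanded when the call began, along the tool's axes at that moment; what a row does not reach only later rows make up. A row lasts 1/12 s, in which the tool goes at most 41.7 mm and 7.16 degrees, less where a joint would pass 70% of its speed; a pose out of reach is approached as far as the arm can. A call with a gripper value outside its range is refused whole. The fingers move at their own pace and stop on an object; "force" is the grip in N (left out, the last holds). Time passes only in rows, so rows that repeat a pose let the fingers close. It gives the time, the measured TCP pose, the force and the opening at its end, in the units of the state.
- env.get_obs(): the state, without advancing time (a new reading comes with each control period).
- optics.capture(name): name is "scene" or "top" or "wrist"; returns the picture (400x640x3 uint8, red, green, blue); there is no depth.
- optics.camera_params(name): a dict with "intrinsics" (3x3 intrinsics, pixels), "T" (4x4, takes a point from camera to world coordinates); the wrist camera has in their place "mount" (4x4, takes a point from camera to tool coordinates, whose origin is the TCP and whose axes are the flange's). Camera axes: x right, y down, z forward; pixel columns grow to the right and rows downward; lengths in m; the calibration is good to about 2 mm. A picture is of the moment at which its call begins: read the wrist's pose just before it. camera_params takes no time and is no camera call.
- env.hand_in(): hands the job in, once; it reports no verdict.
The state is a dict: "t": time; "joints": joint angles; "qvel": joint speeds; "joint_torque": joint torques, N m; "tool_pos": TCP position; "tcp_rot": TCP orientation; "ft_force": force on the tool from outside, world axes, zero at the start; "moment": the same for the moment, N m; "gripper_width": finger opening in m.
Only numpy, scipy, OpenCV 4.12 (cv2) and the standard library are available. Lean on these libraries where they do the work, as an engineer would, in place of code of your own. Each camera call takes 0.05 s, during which the arm holds its last target.

## Working session

There is one attempt and no reset: what is moved stays moved. The work goes in short steps, Python scripts to look and compute and a tool call to move; the robot and the scene stay as the last step left them, time stands still between calls to the robot, and variables do not carry over. Pictures are saved under pics/ and viewed, and the job is handed in when it is done.

Besides the shell and the picture viewer there is one more tool, called after "Emit:" by a JSON object that holds its "method" and its "body". move_arm: Moves the arm, as the interface text tells. Its arguments: {"type":"object","properties":{"increments":{"type":"array"},"force":{"type":"number"}},"required":["increments"]}

```bash
ls; mkdir -p pics; python3 - <<'E'
from rig import env, optics
import cv2
for n in("scene","top"):
    im=optics.capture(n); cv2.imwrite(f"pics/{n}0.png",im[:,:,::-1])
    p=optics.camera_params(n); print(n,p)
print(optics.camera_params("wrist")); print(env.get_obs())
E
```

```text
pics
scene {'intrinsics': array([[485.20543915,   0.        , 327.58097732],
       [  0.        , 485.20543915, 196.49369406],
       [  0.        ,   0.        ,   1.        ]]), 'T': array([[ 0.55647951,  0.66861027, -0.49324523,  1.09575008],
       [ 0.8307414 , -0.43765859,  0.3439821 , -0.43636074],
       [ 0.01411695, -0.60117823, -0.79899027,  0.99128557],
       [ 0.        ,  0.        ,  0.        ,  1.        ]])}
top {'intrinsics': array([[450.35980471,   0.        , 313.65460777],
       [  0.        , 450.35980471, 195.32350663],
       [  0.        ,   0.        ,   1.        ]]), 'T': array([[ 0.04484666, -0.9761743 ,  0.21230289,  0.30489793],
       [-0.9989927 , -0.04414918,  0.00802717, -0.01503217],
       [ 0.00153708, -0.21244903, -0.97717094,  1.11037736],
       [ 0.        ,  0.        ,  0.        ,  1.        ]])}
{'intrinsics': array([[282.66889174,   0.        , 322.4068061 ],
       [  0.        , 282.66889174, 202.54403959],
       [  0.        ,   0.        ,   1.        ]]), 'mount': array([[ 6.58260516e-04, -9.55297135e-01, -2.95646665e-01,
     
[... 260 characters left out ...]
.00000000e+00]])}
{'t': 0.1, 'joints': array([ 1.09711478e+00,  2.64698840e-01,  1.60525750e+00, -1.95013202e-05,
        1.27369984e+00, -3.69005555e-02]), 'qvel': array([-5.73994443e-05,  9.35927696e-04, -2.34224038e-03, -3.39698101e-04,
        7.70442457e-04, -1.45260084e-03]), 'joint_torque': array([ 9.25367676e-04, -5.16705930e+01, -3.68594348e+01, -1.28866468e-04,
        6.44809639e-03,  1.96342057e-06]), 'tool_pos': array([0.28524391, 0.61102952, 0.23006152]), 'tcp_rot': array([-3.13952985e+00, -5.75052126e-05,  2.70481733e+00]), 'ft_force': array([-0.70897951, -0.34377769, -0.45193206]), 'moment': array([ 0.03225103, -0.00959275,  0.01332965]), 'gripper_width': 0.08570138694226526}
```

View pics/scene0.png

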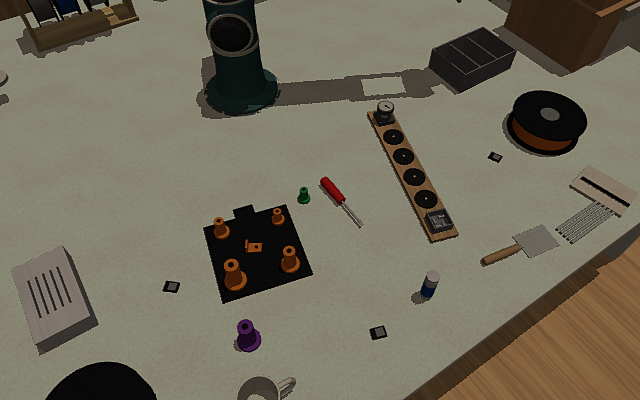

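View pics/top0.png

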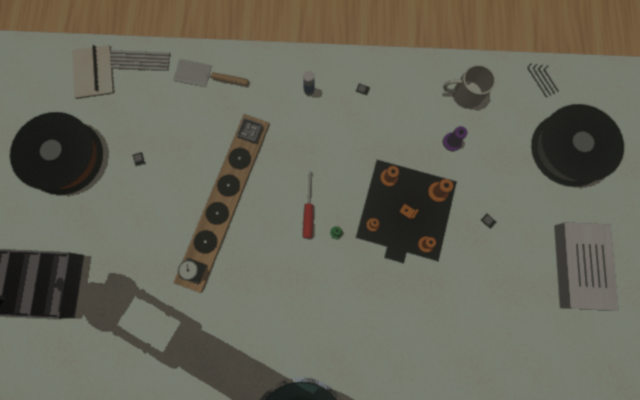

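The scene view shows the orange feet at (221,229), (278,216), (234,275) and (290,259), with the bracket at (254,247). The purple foot is at (248,335) and the green one at (304,195). The discs run from (393,137) to (426,199), with the gauge at (385,112). Next I'll take close crops.

```bash
python3 - <<'E'
import cv2,numpy as np
s=cv2.imread("pics/scene0.png");t=cv2.imread("pics/top0.png")
cv2.imwrite("pics/c1.png",cv2.resize(s[195:305,195:325],None,fx=5,fy=5,interpolation=cv2.INTER_CUBIC))
a=cv2.resize(t[155:265,350:465],None,fx=5,fy=5,interpolation=cv2.INTER_CUBIC)
cv2.imwrite("pics/c2.png",cv2.convertScaleAbs(a,alpha=1.6))
b=cv2.resize(t[110:295,170:275],None,fx=3.2,fy=3.2,interpolation=cv2.INTER_CUBIC)
cv2.imwrite("pics/c3.png",cv2.convertScaleAbs(b,alpha=1.6))
E
```

```text
(no output)
```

View pics/c1.png

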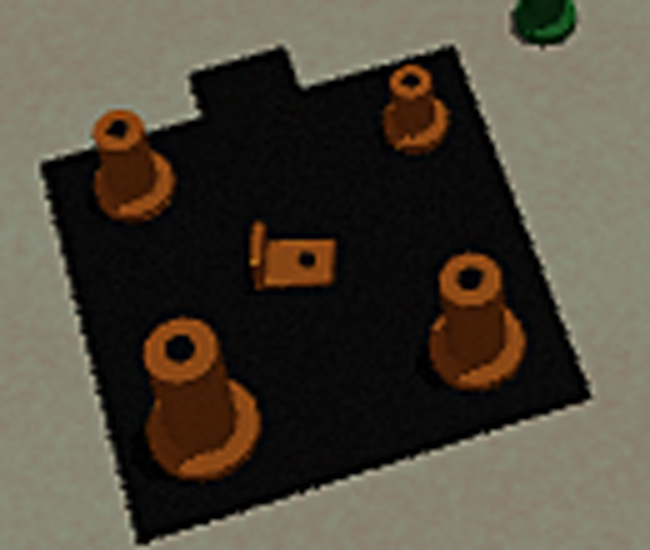

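View pics/c2.png

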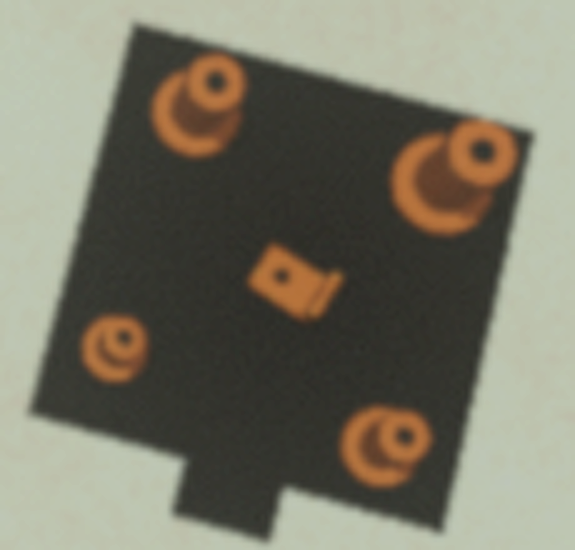

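View pics/c3.png

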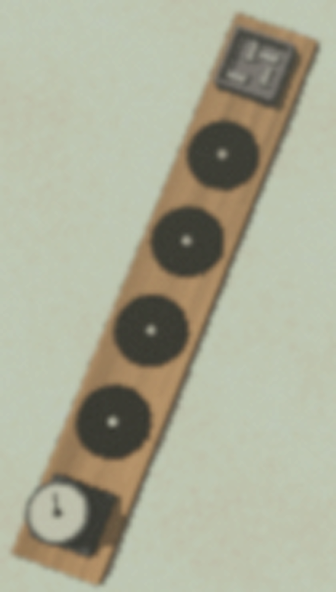

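Both crops show four stems with holes in their tops. In c2, D's hole is at (482,151), C's at (216,81), B's at (405,436) and A's at (124,337), and the bracket is in the middle. In c3 the gauge is at the bottom, and the disc centre dots are at (112,421), (151,330), (186,240) and (222,153). Things that could be mistaken for a foot, by scene pixel: purple (248,335), green (304,195) and the bracket (254,247). I'll leave all three alone. Now I'll measure.

```bash
cat >h.py <<'E'
import cv2,numpy as np
from rig import optics
P={n:optics.camera_params(n) for n in("scene","top")}
def ray(n,uv):
    K,T=P[n]["intrinsics"],P[n]["T"]
    d=T[:3,:3]@np.linalg.solve(K,[uv[0],uv[1],1.]); return T[:3,3],d/np.linalg.norm(d)
def plane(n,uv,z):
    o,d=ray(n,uv); return o+d*(z-o[2])/d[2]
def tri(a,b):
    A=[];B=[]
    for n,uv in(("scene",a),("top",b)):
        o,d=ray(n,uv);M=np.eye(3)-np.outer(d,d);A.append(M);B.append(M@o)
    return np.linalg.lstsq(np.vstack(A),np.hstack(B),rcond=None)[0]
E
python3 - <<'E'
from h import *
s=cv2.imread("pics/scene0.png");t=cv2.imread("pics/top0.png")
def mean(im,c,r,f):
    x0,y0=int(c[0]-r),int(c[1]-r); g=im[y0:y0+2*r+1,x0:x0+2*r+1].astype(float)
    w=np.clip(f(g),0,None); yy,xx=np.mgrid[0:2*r+1,0:2*r+1]
    return np.array([x0+(w*xx).sum()/w.sum(),y0+(w*yy).sum()/w.sum()])
def hole(im,c,r): # dark spot weight: red below the ring
    return mean(im,c,r,lambda g:(np.percentile(g[:,:,2],65)*0.75-g[:,:,2]))
H=dict(A=.040,B=.052,C=.064,D=.076)
top=dict(D=(446.4,185.2),C=(393.2,171.2),A=(374.8,222.4),B=(431,242.2))
sc=dict(D=(231,264.6),C=(289,250.8),A=(277,211),B=(218.6,220.6))
for k in H:
    tu=hole(t,np.round(top[k]),2);su=hole(s,np.round(sc[k]),2)
    z=H[k]+.004
    print(k,tu.round(1),su.round(1),"top",plane("top",tu,z)[:2].round(4),"scene",plane("scene",su,z)[:2].round(4),"tri",tri(su,tu).round(4),"eye-top",plane("top",top[k],z)[:2].round(4))
ds=[]
for c in[(205,241.6),(217.2,213.1),(228.1,185),(239.4,157.8)]:
    u=mean(t,np.round(c),2,lambda g:g[:,:,2]-np.median(g[:,:,2])-10); p=plane("top",u,.016);ds.append(p);print(u.round(1),p.round(4))
ds=np.array(ds);print(np.linalg.norm(np.diff(ds,axis=0),axis=1))
for c in[(393,137),(403,157),(414,177),(426,199)]:
    u=mean(s,c,4,lambda g:g[:,:,2]-np.median(g[:,:,2])-30);print(u,plane("scene",u,.016).round(4))
E
```

```text
A [374.5 222. ] [276.7 210.7] top [ 0.4778 -0.1546] scene [ 0.4797 -0.1537] tri [ 0.4784 -0.154   0.0426] eye-top [ 0.477  -0.1554]
B [430.6 241.8] [218.2 220.3] top [ 0.435  -0.2852] scene [ 0.4368 -0.2842] tri [ 0.4355 -0.2847  0.0548] eye-top [ 0.4341 -0.2862]
C [392.7 170.9] [288.5 250.3] top [ 0.5997 -0.1932] scene [ 0.6017 -0.1929] tri [ 0.6005 -0.1929  0.0663] eye-top [ 0.5991 -0.1943]
D [446.2 184.7] [230.8 264.4] top [ 0.5683 -0.3171] scene [ 0.5706 -0.316 ] tri [ 0.5691 -0.3166  0.0784] eye-top [ 0.5672 -0.3176]
[204.7 241.3] [0.4163 0.2535 0.016 ]
[216.7 212.7] [0.4881 0.2309 0.016 ]
[227.8 184.7] [0.5601 0.2095 0.016 ]
[238.9 157.7] [0.6316 0.1873 0.016 ]
[0.07529186 0.07510699 0.07486052]
[392.9875     135.80833333] [0.4177 0.2536 0.016 ]
[403.41048035 155.22707424] [0.49   0.2321 0.016 ]
[414.07086614 175.82283465] [0.5612 0.2098 0.016 ]
[425.59104478 197.9880597 ] [0.6328 0.1875 0.016 ]
```

```bash
cat >d.py <<'E'
import sys,numpy as np
from rig import env
from scipy.spatial.transform import Rotation as R
o=env.get_obs();t=np.array([float(a) for a in sys.argv[1:4]])
r=R.from_euler('xyz',o["tcp_rot"]);g=R.from_euler('xyz',[np.pi,0,2.843])
print("pos",o["tool_pos"].round(4),o["tcp_rot"].round(4),"w",round(o["gripper_width"],4),"t",round(o["t"],2),"F",o["ft_force"].round(1),"j",o["joints"].round(2))
print("shift",r.inv().apply(t-o["tool_pos"]).round(4),"turn",(r.inv()*g).as_rotvec().round(4))
E
python3 d.py .569 -.3166 .14
```

```text
pos [0.2852 0.611  0.2301] [-3.1395e+00 -1.0000e-04  2.7048e+00] w 0.0857 t 0.1 F [-0.7 -0.3 -0.5] j [ 1.1   0.26  1.61 -0.    1.27 -0.04]
shift [-0.6495 -0.7203  0.0915] turn [-0.0021 -0.0002 -0.1382]
```

Emit:
{"method": "move_arm", "body": {"increments": [[[-0.65,-0.72,0.09],[0,0,-0.138],1],[[-0.65,-0.72,0.09],[0,0,-0.138],1],[[-0.65,-0.72,0.09],[0,0,-0.138],1],[[-0.65,-0.72,0.09],[0,0,-0.138],1],[[-0.65,-0.72,0.09],[0,0,-0.138],1],[[-0.65,-0.72,0.09],[0,0,-0.138],1],[[-0.65,-0.72,0.09],[0,0,-0.138],1],[[-0.65,-0.72,0.09],[0,0,-0.138],1],[[-0.65,-0.72,0.09],[0,0,-0.138],1],[[-0.65,-0.72,0.09],[0,0,-0.138],1],[[-0.65,-0.72,0.09],[0,0,-0.138],1],[[-0.65,-0.72,0.09],[0,0,-0.138],1],[[-0.65,-0.72,0.09],[0,0,-0.138],1],[[-0.65,-0.72,0.09],[0,0,-0.138],1],[[-0.65,-0.72,0.09],[0,0,-0.138],1],[[-0.65,-0.72,0.09],[0,0,-0.138],1],[[-0.65,-0.72,0.09],[0,0,-0.138],1],[[-0.65,-0.72,0.09],[0,0,-0.138],1],[[-0.65,-0.72,0.09],[0,0,-0.138],1],[[-0.65,-0.72,0.09],[0,0,-0.138],1]]}}

```text
t: 1.77
tool_pos: [0.5286, -0.1838, 0.1537]
tcp_rot: [3.141, -0.001, 2.842]
ft_force: [1.2, 1.1, 0.1]
gripper_width: 0.0854
```

```bash
python3 d.py .569 -.3166 .14
```

```text
pos [ 0.5286 -0.1838  0.1537] [ 3.1414e+00 -5.0000e-04  2.8422e+00] w 0.0854 t 1.77 F [1.2 1.1 0.1] j [-0.38  0.11  1.93  0.    1.1  -1.65]
shift [-0.0778 -0.115   0.0136] turn [ 0.0002 -0.0005 -0.0008]
```

Emit:
{"method": "move_arm", "body": {"increments": [[[-0.065,-0.095,0.01],[0,0,0],1],[[-0.065,-0.095,0.01],[0,0,0],1],[[-0.065,-0.095,0.01],[0,0,0],1],[[-0.065,-0.095,0.01],[0,0,0],1],[[-0.065,-0.095,0.01],[0,0,0],1],[[-0.065,-0.095,0.01],[0,0,0],1]]}}

```text
t: 2.27
tool_pos: [0.5622, -0.291, 0.1434]
tcp_rot: [3.141, -0.002, 2.842]
ft_force: [0.5, 1.2, -0.4]
gripper_width: 0.0856
```

```bash
python3 d.py .569 -.3166 .04; python3 - <<'E'
from rig import optics;import cv2
cv2.imwrite("pics/w1.png",optics.capture("wrist")[:,:,::-1])
E
```

```text
pos [ 0.5622 -0.291   0.1434] [ 3.1407e+00 -2.0000e-03  2.8422e+00] w 0.0856 t 2.27 F [ 0.5  1.2 -0.4] j [-0.52  0.25  1.78  0.    1.11 -1.79]
shift [-0.0142 -0.0226  0.1034] turn [ 0.0009 -0.002  -0.0008]
```

View pics/w1.png

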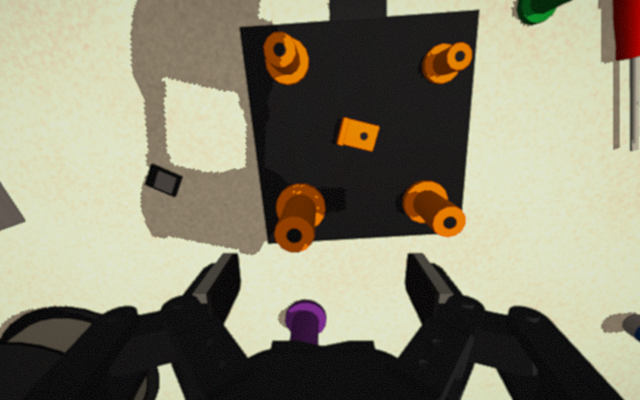

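The wrist view shows D's hole at (294,236), C (450,222), B (281,49), A (459,56), bracket (358,134), and the purple foot at (306,320) between the fingers but further out. I'll compute positions from these as a third check.

```bash
python3 - <<'E'
from h import *
from rig import env
from scipy.spatial.transform import Rotation as R
o=env.get_obs();p=optics.camera_params("wrist")
T=np.eye(4);T[:3,:3]=R.from_euler('xyz',o["tcp_rot"]).as_matrix();T[:3,3]=o["tool_pos"]
P["wrist"]={"intrinsics":p["intrinsics"],"T":T@p["mount"]}
for k,uv,z in(("D",(294.5,236),.08),("C",(450,222),.068),("B",(281,49),.056),("A",(459.5,56),.044)):print(k,plane("wrist",uv,z).round(4))
E
```

```text
D [ 0.571  -0.3154  0.08  ]
C [ 0.6014 -0.1917  0.068 ]
B [ 0.4372 -0.2829  0.056 ]
A [ 0.4794 -0.1535  0.044 ]
```

Emit:
{"method": "move_arm", "body": {"increments": [[[-0.015,-0.022,0.02],[0,0,0],1],[[-0.015,-0.022,0.04],[0,0,0],1],[[-0.015,-0.022,0.04],[0,0,0],1],[[-0.015,-0.022,0.04],[0,0,0],1],[[-0.015,-0.022,0.04],[0,0,0],1]]}}

```text
t: 2.73
tool_pos: [0.5709, -0.3157, 0.1051]
tcp_rot: [3.141, -0.0, 2.844]
ft_force: [-0.0, 0.3, -0.8]
gripper_width: 0.0854
```

```bash
python3 d.py .570 -.316 .04; python3 - <<'E'
from rig import env; print(env.get_obs()["qvel"].round(3))
E
```

```text
pos [ 0.5709 -0.3157  0.1051] [ 3.1414 -0.      2.8442] w 0.0854 t 2.73 F [-0.   0.3 -0.8] j [-0.54  0.32  1.77  0.    1.05 -1.82]
shift [ 0.0008 -0.0006  0.0651] turn [ 0.0002 -0.      0.0012]
[-0.004 -0.011 -0.02  -0.    -0.006 -0.002]
```

Emit:
{"method": "move_arm", "body": {"increments": [[[0.001,-0.001,0.02],[0,0,0],1],[[0.001,-0.001,0.045],[0,0,0],1],[[0.001,-0.001,0.065],[0,0,0],1],[[0.001,-0.001,0.065],[0,0,0],1],[[0.001,-0.001,0.065],[0,0,0],1],[[0.001,-0.001,0.065],[0,0,0],0.2],[[0.001,-0.001,0.065],[0,0,0],0.2],[[0.001,-0.001,0.065],[0,0,0],0.2],[[0.001,-0.001,0.065],[0,0,0],0.2],[[0.001,-0.001,0.065],[0,0,0],0.2],[[0.001,-0.001,0.065],[0,0,0],0.2],[[0.001,-0.001,0.065],[0,0,0],0.2]], "force": 40}}

```text
t: 3.73
tool_pos: [0.5705, -0.3182, 0.0407]
tcp_rot: [-3.141, 0.002, 2.843]
ft_force: [-0.5, 0.3, 5.8]
gripper_width: 0.0312
```

```bash
python3 d.py .570 -.316 .04; python3 - <<'E'
from rig import optics;import cv2
cv2.imwrite("pics/w2.png",optics.capture("wrist")[:,:,::-1])
E
```

```text
pos [ 0.5705 -0.3182  0.0407] [-3.1411e+00  2.1000e-03  2.8427e+00] w 0.0312 t 3.73 F [-0.5  0.3  5.8] j [-0.55  0.39  1.81  0.    0.94 -1.82]
shift [0.0011 0.002  0.0007] turn [-0.0005  0.0021 -0.0003]
```

View pics/w2.png

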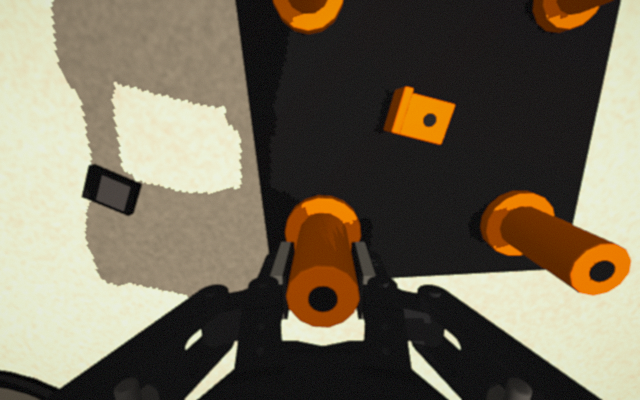

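```bash
cat >>h.py <<'E'
def wrist():
    from rig import env
    from scipy.spatial.transform import Rotation as R
    o=env.get_obs();p=optics.camera_params("wrist")
    T=np.eye(4);T[:3,:3]=R.from_euler('xyz',o["tcp_rot"]).as_matrix();T[:3,3]=o["tool_pos"]
    P["wrist"]={"intrinsics":p["intrinsics"],"T":T@p["mount"]}
    return T
def wp(uv,z):
    T=wrist();p=plane("wrist",uv,z); return p.round(4),(T[:3,:3].T@(p-T[:3,3])).round(4)
E
python3 - <<'E'
from h import *
print(wp((322.5,298),.080))
E
python3 d.py .57 -.316 .18;python3 d.py .417 .2536 .18
```

```text
(array([ 0.5693, -0.3171,  0.08  ]), array([ 0.0014,  0.0007, -0.0393]))
pos [ 0.5705 -0.3182  0.0407] [-3.1412e+00  2.0000e-03  2.8427e+00] w 0.031 t 3.78 F [-1.2  1.2  5.7] j [-0.55  0.39  1.81  0.    0.94 -1.82]
shift [ 0.0008  0.0019 -0.1393] turn [-0.0004  0.002  -0.0003]
pos [ 0.5705 -0.3182  0.0407] [-3.1412e+00  2.0000e-03  2.8427e+00] w 0.031 t 3.78 F [-1.2  1.2  5.7] j [-0.55  0.39  1.81  0.    0.94 -1.82]
shift [ 0.3148  0.5012 -0.1401] turn [-0.0004  0.002  -0.0003]
```

Emit:
{"method": "move_arm", "body": {"increments": [[[0,0,-0.02],[0,0,0],0.2],[[0,0,-0.05],[0,0,0],0.2],[[0,0,-0.09],[0,0,0],0.2],[[0.01,0.016,-0.12],[0,0,0],0.2],[[0.03,0.045,-0.12],[0,0,0],0.2],[[0.05,0.08,-0.12],[0,0,0],0.2],[[0.07,0.11,-0.12],[0,0,0],0.2],[[0.09,0.143,-0.12],[0,0,0],0.2],[[0.11,0.175,-0.12],[0,0,0],0.2],[[0.13,0.207,-0.12],[0,0,0],0.2],[[0.15,0.239,-0.12],[0,0,0],0.2],[[0.17,0.271,-0.12],[0,0,0],0.2],[[0.19,0.303,-0.12],[0,0,0],0.2],[[0.21,0.335,-0.12],[0,0,0],0.2],[[0.23,0.367,-0.12],[0,0,0],0.2],[[0.25,0.399,-0.12],[0,0,0],0.2],[[0.27,0.43,-0.12],[0,0,0],0.2],[[0.29,0.462,-0.12],[0,0,0],0.2],[[0.305,0.486,-0.12],[0,0,0],0.2],[[0.313,0.499,-0.12],[0,0,0],0.2]], "force": 60}}

```text
t: 5.45
tool_pos: [0.416, 0.2541, 0.1592]
tcp_rot: [3.141, -0.001, 2.845]
ft_force: [0.4, -0.1, -0.2]
gripper_width: 0.0307
```

Emit:
{"method": "move_arm", "body": {"increments": [[[0,0,0],[0,0,0],0.2],[[0,0,0],[0,0,0],0.2],[[0,0,0],[0,0,0],0.2]]}}

```text
t: 5.7
tool_pos: [0.4172, 0.2506, 0.159]
tcp_rot: [-3.141, -0.0, 2.843]
ft_force: [0.6, -0.9, -0.5]
gripper_width: 0.0309
```

```bash
python3 d.py .417 .2536 .052; python3 - <<'E'
from rig import optics;import cv2
cv2.imwrite("pics/w3.png",optics.capture("wrist")[:,:,::-1])
E
```

```text
pos [0.4172 0.2506 0.159 ] [-3.1406e+00 -2.0000e-04  2.8430e+00] w 0.0309 t 5.7 F [ 0.6 -0.9 -0.5] j [ 0.49 -0.04  2.07 -0.    1.1  -0.78]
shift [0.001  0.0029 0.107 ] turn [-0.001  -0.0002  0.    ]
```

View pics/w3.png

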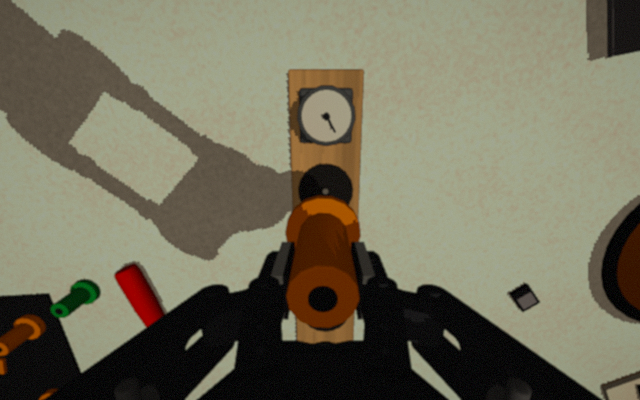

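D is still upright in the grip, with its hole at (322,298). Disc 1's dot is visible at (325,191).

```bash
python3 - <<'E'
from h import *
print(wp((325,191),.016),wp((322.5,298),.159+.0395))
E
```

```text
(array([0.4183, 0.2533, 0.016 ]), array([0.    , 0.0033, 0.143 ])) (array([0.4161, 0.2514, 0.1985]), array([ 0.0015,  0.0007, -0.0395]))
```

Emit:
{"method": "move_arm", "body": {"increments": [[[-0.001,0.003,0.02],[0,0,0],0.2],[[-0.001,0.003,0.05],[0,0,0],0.2],[[-0.001,0.003,0.08],[0,0,0],0.2],[[-0.001,0.003,0.095],[0,0,0],0.2],[[-0.001,0.003,0.102],[0,0,0],0.2],[[-0.001,0.003,0.104],[0,0,0],0.2],[[-0.001,0.003,0.106],[0,0,0],0.2],[[-0.001,0.003,0.106],[0,0,0],0.2],[[-0.001,0.003,0.106],[0,0,0],0.2]]}}

```text
t: 6.5
tool_pos: [0.4205, 0.2543, 0.0547]
tcp_rot: [3.14, 0.002, 2.842]
ft_force: [0.2, 0.9, -0.0]
gripper_width: 0.0307
```

```bash
python3 d.py .417 .2536 .052
```

```text
pos [0.4205 0.2543 0.0547] [3.1397e+00 1.9000e-03 2.8424e+00] w 0.0307 t 6.5 F [ 0.2  0.9 -0. ] j [ 0.49  0.1   2.15 -0.    0.88 -0.78]
shift [ 0.0031 -0.0017  0.0027] turn [ 0.0019  0.0019 -0.0006]
```

Emit:
{"method": "move_arm", "body": {"increments": [[[0,0,0.001],[0,0,0],0.2],[[0,0,0.002],[0,0,0],0.2],[[0,0,0.002],[0,0,0],0.2]]}}

```text
t: 6.75
tool_pos: [0.4203, 0.2545, 0.0528]
tcp_rot: [3.14, 0.002, 2.843]
ft_force: [-0.9, -1.0, 4.5]
gripper_width: 0.0309
```

```bash
python3 d.py .417 .2536 .052; python3 - <<'E'
from rig import optics;import cv2
a=optics.capture("scene")[:,:,::-1];cv2.imwrite("pics/s1.png",a)
cv2.imwrite("pics/s1c.png",cv2.resize(a[60:260,330:490],None,fx=3,fy=3,interpolation=cv2.INTER_CUBIC))
E
python3 d.py .417 .2536 .052
```

```text
pos [0.4203 0.2545 0.0528] [3.1400e+00 1.8000e-03 2.8431e+00] w 0.0309 t 6.75 F [-0.9 -1.   4.5] j [ 0.49  0.1   2.15 -0.    0.88 -0.78]
shift [ 0.0029 -0.0018  0.0008] turn [0.0016 0.0018 0.0001]
pos [0.4202 0.2545 0.0528] [3.1400e+00 1.8000e-03 2.8431e+00] w 0.0307 t 6.8 F [-0.2 -0.1  4.7] j [ 0.49  0.1   2.15 -0.    0.88 -0.78]
shift [ 0.0028 -0.0018  0.0008] turn [0.0016 0.0018 0.0001]
```

View pics/s1c.png

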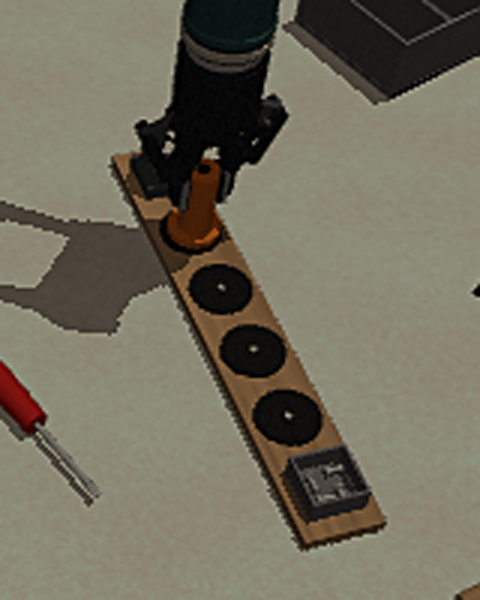

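```bash
python3 - <<'E'
from h import *
s=cv2.imread("pics/s1.png");m=cv2.inRange(cv2.cvtColor(s,cv2.COLOR_BGR2HSV),(3,120,30),(22,255,255))
print(plane("scene",(330+206/3-.33,60+168/3-.33),.092))
E
python3 - <<'E'
import cv2
a=cv2.imread("pics/s1.png")
cv2.imwrite("pics/s1d.png",cv2.convertScaleAbs(cv2.resize(a[105:150,375:415],None,fx=12,fy=12,interpolation=cv2.INTER_CUBIC),alpha=1.7))
E
```

```text
[0.42015241 0.25802701 0.092     ]
```

View pics/s1d.png

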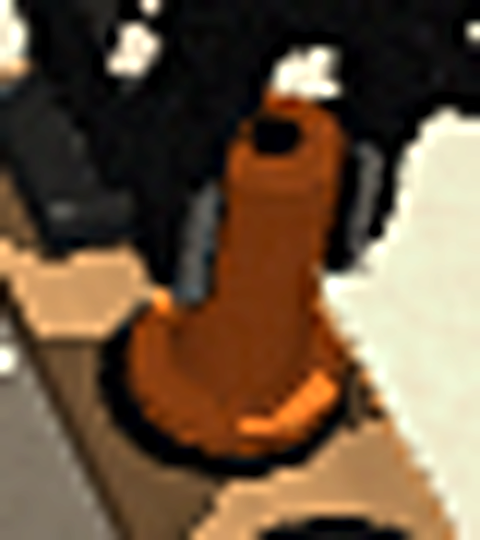

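```bash
python3 - <<'E'
from h import *
print(plane("scene",(397.4,115.75),.092))
# flange top ellipse extents centre and disc centre from crop
print(plane("scene",(375+235/12-.5,105+365/12-.5),.024))
E
```

```text
[0.41903097 0.25573859 0.092     ]
[0.42228096 0.25262199 0.024     ]
```

Emit:
{"method": "move_arm", "body": {"increments": [[[0,0,-0.004],[0,0,0],0.2],[[0.001,-0.002,-0.005],[0,0,0],0.2],[[0.001,-0.002,-0.005],[0,0,0],0.2],[[0.001,-0.002,-0.003],[0,0,0],0.2],[[0.001,-0.002,-0.001],[0,0,0],0.2],[[0.001,-0.002,0],[0,0,0],0.2],[[0.001,-0.002,0],[0,0,0],0.2]]}}

```text
t: 7.38
tool_pos: [0.4177, 0.2523, 0.0527]
tcp_rot: [-3.141, -0.001, 2.843]
ft_force: [-5.6, -3.2, 14.6]
gripper_width: 0.0306
```

```bash
python3 d.py .4176 .2535 .052
```

```text
pos [0.4177 0.2523 0.0527] [-3.1410e+00 -5.0000e-04  2.8429e+00] w 0.0306 t 7.38 F [-5.6 -3.2 14.6] j [ 0.49  0.1   2.16 -0.    0.88 -0.78]
shift [0.0004 0.0011 0.0007] turn [-0.0006 -0.0005 -0.0001]
```

Emit:
{"method": "move_arm", "body": {"increments": [[[0,0,-0.001],[0,0,0],0.6],[[0,0,-0.001],[0,0,0],1],[[0,0,-0.001],[0,0,0],1],[[0,0,-0.001],[0,0,0],1],[[0,0,-0.001],[0,0,0],1],[[0,0,-0.001],[0,0,0],1],[[0,0,-0.03],[0,0,0],1],[[0,0,-0.07],[0,0,0],1],[[0,0,-0.1],[0,0,0],1],[[0,0,-0.1],[0,0,0],1],[[0,0,-0.1],[0,0,0],1]]}}

```text
t: 8.3
tool_pos: [0.4195, 0.2533, 0.1538]
tcp_rot: [3.138, 0.004, 2.843]
ft_force: [-0.2, -0.3, -0.3]
gripper_width: 0.0856
```

```bash
python3 d.py .601 -.1925 .12; python3 - <<'E'
from rig import optics;import cv2
cv2.imwrite("pics/w4.png",optics.capture("wrist")[:,:,::-1])
E
```

```text
pos [0.4195 0.2533 0.1538] [3.1376 0.0039 2.8428] w 0.0856 t 8.3 F [-0.2 -0.3 -0.3] j [ 0.49 -0.03  2.08  0.    1.09 -0.78]
shift [-0.3046 -0.3727  0.0335] turn [ 0.004   0.0039 -0.0002]
```

View pics/w4.png

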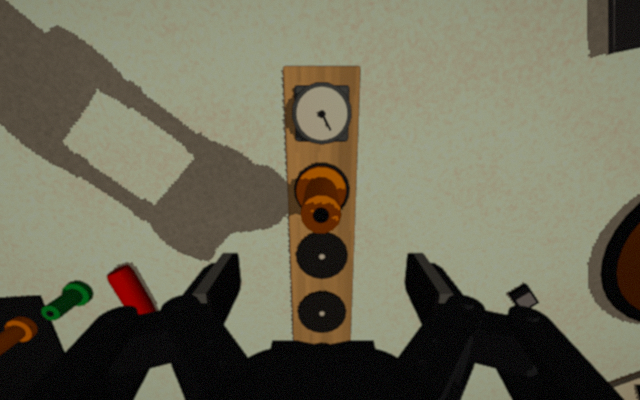

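Emit:
{"method": "move_arm", "body": {"increments": [[[-0.305,-0.373,0.034],[0,0,0],1],[[-0.305,-0.373,0.034],[0,0,0],1],[[-0.305,-0.373,0.034],[0,0,0],1],[[-0.305,-0.373,0.034],[0,0,0],1],[[-0.305,-0.373,0.034],[0,0,0],1],[[-0.305,-0.373,0.034],[0,0,0],1],[[-0.305,-0.373,0.034],[0,0,0],1],[[-0.305,-0.373,0.034],[0,0,0],1],[[-0.305,-0.373,0.034],[0,0,0],1],[[-0.305,-0.373,0.034],[0,0,0],1],[[-0.305,-0.373,0.034],[0,0,0],1],[[-0.305,-0.373,0.034],[0,0,0],1],[[-0.305,-0.373,0.034],[0,0,0],1],[[-0.305,-0.373,0.034],[0,0,0],1],[[-0.305,-0.373,0.034],[0,0,0],1],[[-0.305,-0.373,0.034],[0,0,0],1]]}}

```text
t: 9.68
tool_pos: [0.598, -0.1924, 0.1159]
tcp_rot: [3.141, -0.003, 2.844]
ft_force: [0.2, 0.6, 0.1]
gripper_width: 0.0858
```

```bash
python3 d.py .601 -.1925 .032; python3 - <<'E'
from rig import optics;import cv2
cv2.imwrite("pics/w5.png",optics.capture("wrist")[:,:,::-1])
t=optics.capture("top")[:,:,::-1]
cv2.imwrite("pics/t5.png",cv2.convertScaleAbs(cv2.resize(t[225:265,180:230],None,fx=12,fy=12,interpolation=cv2.INTER_CUBIC),alpha=1.7))
E
```

```text
pos [ 0.598  -0.1924  0.1159] [ 3.1411e+00 -2.9000e-03  2.8438e+00] w 0.0858 t 9.68 F [0.2 0.6 0.1] j [-0.35  0.27  1.82  0.    1.06 -1.62]
shift [-0.0031  0.0007  0.0839] turn [ 0.0005 -0.0029  0.0008]
```

View pics/w5.png

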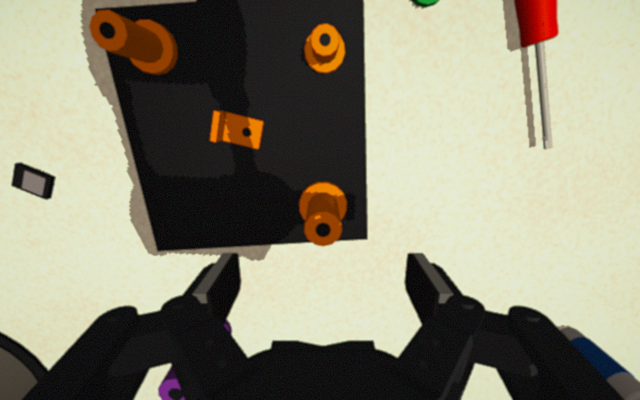

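View pics/t5.png

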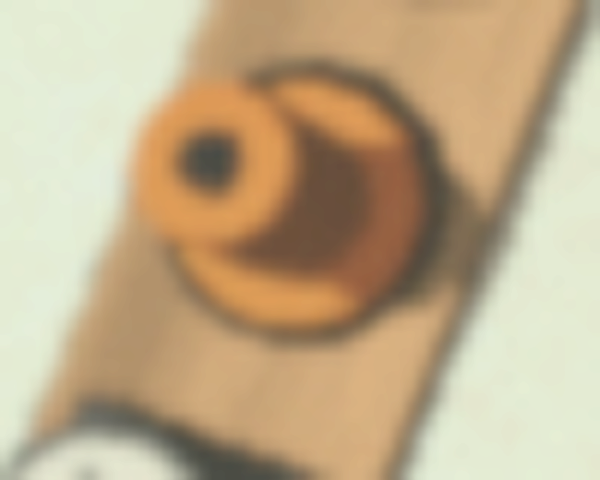

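D is well centred on disc 1, with an even black rim. The wrist view shows C's hole at (323,229), between the fingers.

```bash
python3 - <<'E'
from h import *
print(plane("top",(180+208/12-.5,225+160/12-.5),.092),wp((323,229.5),.068))
E
```

```text
[0.41568373 0.25343318 0.092     ] (array([ 0.6027, -0.1926,  0.068 ]), array([-0.004 ,  0.001 ,  0.0489]))
```

Emit:
{"method": "move_arm", "body": {"increments": [[[-0.0035,0.001,0.02],[0,0,0],1],[[-0.0035,0.001,0.05],[0,0,0],1],[[-0.0035,0.001,0.075],[0,0,0],1],[[-0.0035,0.001,0.084],[0,0,0],1],[[-0.0035,0.001,0.084],[0,0,0],1],[[-0.0035,0.001,0.084],[0,0,0],0.15],[[-0.0035,0.001,0.084],[0,0,0],0.15],[[-0.0035,0.001,0.084],[0,0,0],0.15],[[-0.0035,0.001,0.084],[0,0,0],0.15],[[-0.0035,0.001,0.084],[0,0,0],0.15],[[-0.0035,0.001,0.084],[0,0,0],0.15],[[-0.0035,0.001,0.084],[0,0,0],0.15],[[-0.0035,0.001,0.084],[0,0,0],0.15]], "force": 50}}

```text
t: 10.87
tool_pos: [0.6042, -0.1945, 0.035]
tcp_rot: [-3.142, 0.003, 2.843]
ft_force: [0.5, 0.5, 5.4]
gripper_width: 0.0268
```

```bash
python3 d.py .489 .2315 .15; python3 - <<'E'
from rig import optics;import cv2
cv2.imwrite("pics/w6.png",optics.capture("wrist")[:,:,::-1])
E
```

```text
pos [ 0.6042 -0.1945  0.035 ] [-3.1415e+00  2.7000e-03  2.8427e+00] w 0.0268 t 10.87 F [0.5 0.5 5.4] j [-0.35  0.37  1.86  0.    0.91 -1.62]
shift [ 0.2352  0.3732 -0.1157] turn [-0.0001  0.0027 -0.0003]
```

View pics/w6.png

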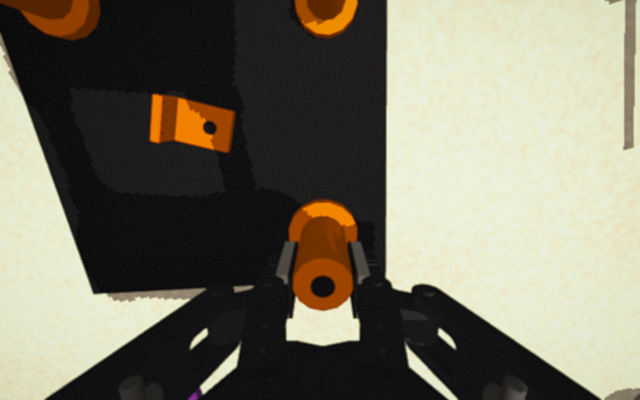

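Emit:
{"method": "move_arm", "body": {"increments": [[[0,0,-0.02],[0,0,0],0.15],[[0,0,-0.05],[0,0,0],0.15],[[0,0,-0.085],[0,0,0],0.15],[[0.01,0.015,-0.11],[0,0,0],0.15],[[0.025,0.04,-0.115],[0,0,0],0.15],[[0.045,0.071,-0.115],[0,0,0],0.15],[[0.065,0.103,-0.115],[0,0,0],0.15],[[0.085,0.135,-0.115],[0,0,0],0.15],[[0.105,0.167,-0.115],[0,0,0],0.15],[[0.125,0.198,-0.115],[0,0,0],0.15],[[0.145,0.23,-0.115],[0,0,0],0.15],[[0.165,0.262,-0.115],[0,0,0],0.15],[[0.185,0.294,-0.115],[0,0,0],0.15],[[0.205,0.325,-0.115],[0,0,0],0.15],[[0.22,0.349,-0.115],[0,0,0],0.15],[[0.23,0.365,-0.115],[0,0,0],0.15],[[0.235,0.373,-0.115],[0,0,0],0.15],[[0.235,0.373,-0.115],[0,0,0],0.15],[[0.235,0.373,-0.115],[0,0,0],0.15],[[0.235,0.373,-0.115],[0,0,0],0.15]]}}

```text
t: 12.58
tool_pos: [0.4884, 0.2305, 0.1481]
tcp_rot: [-3.141, 0.0, 2.842]
ft_force: [-0.2, -0.2, 0.2]
gripper_width: 0.0268
```

```bash
python3 d.py .489 .2315 .047; python3 - <<'E'
from rig import optics;import cv2
cv2.imwrite("pics/w7.png",optics.capture("wrist")[:,:,::-1])
E
```

```text
pos [0.4884 0.2305 0.1481] [-3.1409e+00  1.0000e-04  2.8422e+00] w 0.0268 t 12.58 F [-0.2 -0.2  0.2] j [ 0.4   0.08  1.98 -0.    1.08 -0.88]
shift [-0.0003  0.0012  0.1011] turn [-0.0007  0.0001 -0.0008]
```

View pics/w7.png

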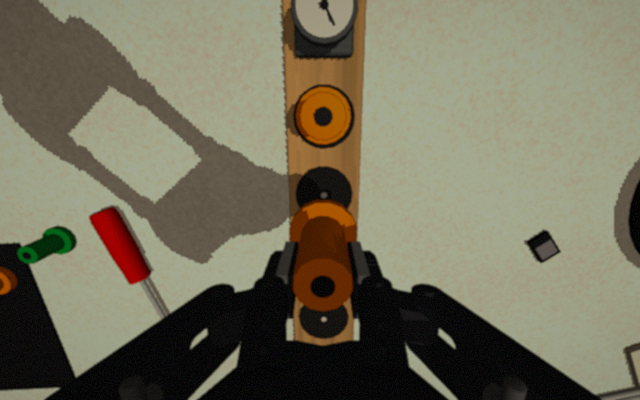

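```bash
python3 - <<'E'
from h import *
print(wp((323.5,194.5),.016),wp((322.5,287),.148+.0335),wp((324,319.5),.016))
E
```

```text
(array([0.4897, 0.2316, 0.016 ]), array([-0.0007,  0.0017,  0.1321])) (array([0.486 , 0.2318, 0.1815]), array([ 0.0028,  0.0007, -0.0334])) (array([0.6342, 0.1878, 0.016 ]), array([-0.1517,  0.0025,  0.1321]))
```

Emit:
{"method": "move_arm", "body": {"increments": [[[-0.0033,0.001,0.02],[0,0,0],0.15],[[-0.0033,0.001,0.05],[0,0,0],0.15],[[-0.0033,0.001,0.08],[0,0,0],0.15],[[-0.0033,0.001,0.092],[0,0,0],0.15],[[-0.0033,0.001,0.096],[0,0,0],0.15],[[-0.0033,0.001,0.098],[0,0,0],0.15],[[-0.0033,0.001,0.1],[0,0,0],0.15],[[-0.0033,0.001,0.1],[0,0,0],0.15],[[-0.0033,0.001,0.1],[0,0,0],0.15]]}}

```text
t: 13.38
tool_pos: [0.493, 0.2321, 0.0499]
tcp_rot: [3.14, 0.002, 2.843]
ft_force: [0.3, -0.0, -0.9]
gripper_width: 0.0267
```

```bash
python3 d.py .492 .231 .047
```

```text
pos [0.493  0.2321 0.0499] [3.1397e+00 2.2000e-03 2.8427e+00] w 0.0267 t 13.38 F [ 0.3 -0.  -0.9] j [ 0.39  0.2   2.05 -0.    0.89 -0.88]
shift [ 0.0006 -0.0013  0.0029] turn [ 0.0018  0.0022 -0.0003]
```

Emit:
{"method": "move_arm", "body": {"increments": [[[0,-0.002,0.0],[0,0,0],0.15],[[0,-0.002,0.001],[0,0,0],0.15],[[0,-0.002,0.002],[0,0,0],0.15],[[0,-0.002,0.003],[0,0,0],0.15],[[0,-0.002,0.003],[0,0,0],0.15]]}}

```text
t: 13.8
tool_pos: [0.4915, 0.2299, 0.047]
tcp_rot: [3.141, 0.001, 2.843]
ft_force: [-2.6, -0.6, 9.8]
gripper_width: 0.0266
```

```bash
python3 d.py .492 .231 .047
```

```text
pos [0.4915 0.2299 0.047 ] [3.1412e+00 6.0000e-04 2.8430e+00] w 0.0266 t 13.8 F [-2.6 -0.6  9.8] j [ 0.39  0.2   2.05 -0.    0.89 -0.88]
shift [-0.0001  0.0012 -0.    ] turn [0.0004 0.0006 0.    ]
```

Emit:
{"method": "move_arm", "body": {"increments": [[[0,0,-0.001],[0,0,0],0.6],[[0,0,-0.001],[0,0,0],1],[[0,0,-0.001],[0,0,0],1],[[0,0,-0.001],[0,0,0],1],[[0,0,-0.001],[0,0,0],1],[[0,0,-0.001],[0,0,0],1],[[0,0,-0.03],[0,0,0],1],[[0,0,-0.07],[0,0,0],1],[[0,0,-0.1],[0,0,0],1],[[0,0,-0.1],[0,0,0],1],[[0,0,-0.1],[0,0,0],1]]}}

```text
t: 14.72
tool_pos: [0.493, 0.2305, 0.148]
tcp_rot: [3.138, 0.004, 2.843]
ft_force: [0.1, -0.0, -0.3]
gripper_width: 0.0854
```

```bash
python3 d.py .4362 -.2842 .1
```

```text
pos [0.493  0.2305 0.148 ] [3.138  0.0044 2.8428] w 0.0854 t 14.72 F [ 0.1 -0.  -0.3] j [ 0.39  0.08  1.98 -0.    1.08 -0.88]
shift [-0.097  -0.5088  0.0466] turn [ 0.0036  0.0044 -0.0002]
```

Emit:
{"method": "move_arm", "body": {"increments": [[[-0.097,-0.509,0.046],[0,0,0],1],[[-0.097,-0.509,0.046],[0,0,0],1],[[-0.097,-0.509,0.046],[0,0,0],1],[[-0.097,-0.509,0.046],[0,0,0],1],[[-0.097,-0.509,0.046],[0,0,0],1],[[-0.097,-0.509,0.046],[0,0,0],1],[[-0.097,-0.509,0.046],[0,0,0],1],[[-0.097,-0.509,0.046],[0,0,0],1],[[-0.097,-0.509,0.046],[0,0,0],1],[[-0.097,-0.509,0.046],[0,0,0],1],[[-0.097,-0.509,0.046],[0,0,0],1],[[-0.097,-0.509,0.046],[0,0,0],1],[[-0.097,-0.509,0.046],[0,0,0],1],[[-0.097,-0.509,0.046],[0,0,0],1],[[-0.097,-0.509,0.046],[0,0,0],1],[[-0.097,-0.509,0.046],[0,0,0],1],[[-0.097,-0.509,0.046],[0,0,0],1],[[-0.097,-0.509,0.046],[0,0,0],1]]}}

```text
t: 16.22
tool_pos: [0.4339, -0.2838, 0.0989]
tcp_rot: [3.141, -0.001, 2.845]
ft_force: [0.4, -0.4, 0.1]
gripper_width: 0.0854
```

```bash
python3 d.py .4362 -.2842 .026; python3 - <<'E'
from rig import optics;import cv2
cv2.imwrite("pics/w8.png",optics.capture("wrist")[:,:,::-1])
E
```

```text
pos [ 0.4339 -0.2838  0.0989] [ 3.1411e+00 -8.0000e-04  2.8446e+00] w 0.0854 t 16.22 F [ 0.4 -0.4  0.1] j [-0.63  0.09  2.07  0.    0.98 -1.9 ]
shift [-0.0024  0.0003  0.0729] turn [ 0.0005 -0.0008  0.0016]
```

View pics/w8.png

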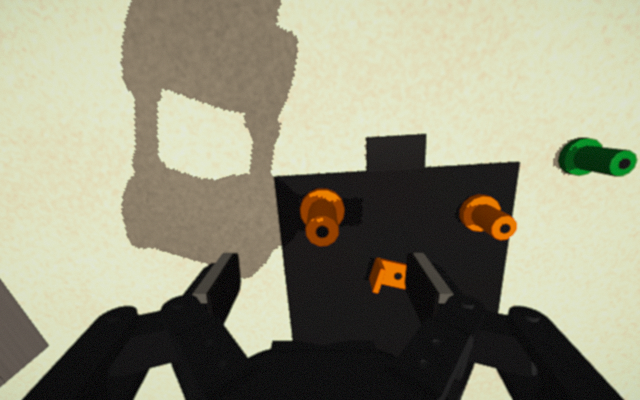

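```bash
python3 - <<'E'
from h import *
print("B",wp((322,231.5),.056),"A",wp((504.5,228.5),.044))
for u in((372,292),(371,262),(382,258),(405,265),(408,290)):print(wp(u,.012))
E
```

```text
B (array([ 0.4371, -0.2846,  0.056 ]), array([-0.0031,  0.0003,  0.0431])) A (array([ 0.4797, -0.1542,  0.044 ]), array([-0.0057,  0.1375,  0.0552]))
(array([ 0.5275, -0.2631,  0.012 ]), array([-0.0833,  0.0473,  0.0871]))
(array([ 0.4966, -0.2563,  0.012 ]), array([-0.0517,  0.0447,  0.0871]))
(array([ 0.4956, -0.2458,  0.012 ]), array([-0.0477,  0.0545,  0.0871]))
(array([ 0.5086, -0.2275,  0.012 ]), array([-0.0548,  0.0759,  0.0871]))
(array([ 0.5353, -0.2303,  0.012 ]), array([-0.0811,  0.081 ,  0.0871]))
```

Emit:
{"method": "move_arm", "body": {"increments": [[[-0.0028,0,0.02],[0,0,0],1],[[-0.0028,0,0.05],[0,0,0],1],[[-0.0028,0,0.068],[0,0,0],1],[[-0.0028,0,0.073],[0,0,0],1],[[-0.0028,0,0.073],[0,0,0],1],[[-0.0028,0,0.073],[0,0,0],0.1],[[-0.0028,0,0.073],[0,0,0],0.1],[[-0.0028,0,0.073],[0,0,0],0.1],[[-0.0028,0,0.073],[0,0,0],0.1],[[-0.0028,0,0.073],[0,0,0],0.1],[[-0.0028,0,0.073],[0,0,0],0.1],[[-0.0028,0,0.073],[0,0,0],0.1],[[-0.0028,0,0.073],[0,0,0],0.1]]}}

```text
t: 17.35
tool_pos: [0.4374, -0.2868, 0.0274]
tcp_rot: [-3.141, 0.002, 2.843]
ft_force: [-0.7, 1.0, 5.5]
gripper_width: 0.0222
```

```bash
python3 d.py .5612 .2096 .14; python3 - <<'E'
from rig import optics;import cv2
cv2.imwrite("pics/w9.png",optics.capture("wrist")[:,:,::-1])
E
```

```text
pos [ 0.4374 -0.2868  0.0274] [-3.1410e+00  1.9000e-03  2.8427e+00] w 0.0222 t 17.35 F [-0.7  1.   5.5] j [-0.63  0.2   2.1   0.    0.84 -1.9 ]
shift [ 0.0277  0.5108 -0.1129] turn [-0.0006  0.0019 -0.0003]
```

View pics/w9.png

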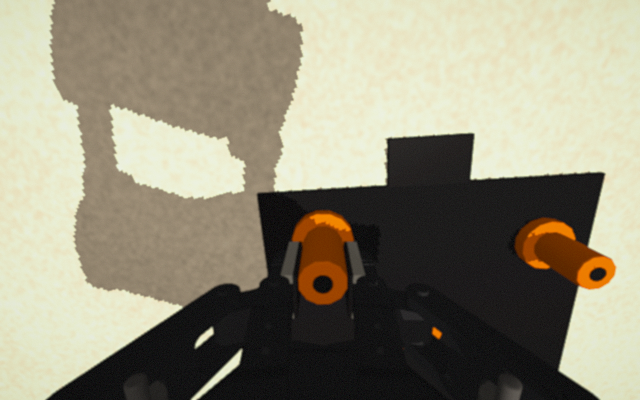

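Emit:
{"method": "move_arm", "body": {"increments": [[[0,0,-0.02],[0,0,0],0.1],[[0,0,-0.05],[0,0,0],0.1],[[0,0,-0.085],[0,0,0],0.1],[[0.001,0.015,-0.11],[0,0,0],0.1],[[0.003,0.045,-0.113],[0,0,0],0.1],[[0.005,0.083,-0.113],[0,0,0],0.1],[[0.007,0.121,-0.113],[0,0,0],0.1],[[0.009,0.159,-0.113],[0,0,0],0.1],[[0.011,0.197,-0.113],[0,0,0],0.1],[[0.013,0.235,-0.113],[0,0,0],0.1],[[0.015,0.273,-0.113],[0,0,0],0.1],[[0.017,0.311,-0.113],[0,0,0],0.1],[[0.019,0.349,-0.113],[0,0,0],0.1],[[0.021,0.387,-0.113],[0,0,0],0.1],[[0.023,0.425,-0.113],[0,0,0],0.1],[[0.025,0.46,-0.113],[0,0,0],0.1],[[0.027,0.49,-0.113],[0,0,0],0.1],[[0.028,0.511,-0.113],[0,0,0],0.1],[[0.028,0.511,-0.113],[0,0,0],0.1],[[0.028,0.511,-0.113],[0,0,0],0.1]]}}

```text
t: 19.07
tool_pos: [0.5599, 0.2113, 0.1387]
tcp_rot: [-3.141, -0.001, 2.845]
ft_force: [0.4, -0.5, -0.5]
gripper_width: 0.0229
```

Emit:
{"method": "move_arm", "body": {"increments": [[[0,0,0],[0,0,0],0.1],[[0,0,0],[0,0,0],0.1]]}}

```text
t: 19.23
tool_pos: [0.5597, 0.2092, 0.1389]
tcp_rot: [-3.141, -0.001, 2.842]
ft_force: [-0.4, -0.7, -1.1]
gripper_width: 0.0228
```

```bash
python3 d.py .5612 .2096 .04; python3 - <<'E'
from rig import optics;import cv2
cv2.imwrite("pics/w10.png",optics.capture("wrist")[:,:,::-1])
E
```

```text
pos [0.5597 0.2092 0.1389] [-3.1406e+00 -8.0000e-04  2.8419e+00] w 0.0228 t 19.23 F [-0.4 -0.7 -1.1] j [ 0.32  0.19  1.87 -0.    1.08 -0.95]
shift [-0.0014  0.0009  0.0989] turn [-0.001  -0.0008 -0.0011]
```

View pics/w10.png

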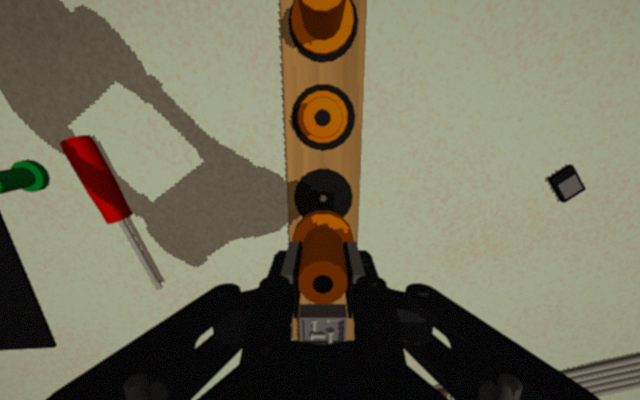

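The wrist view shows B in the grip with its hole at (322,284), and disc 3's dot at (323,198). C looks centred on its disc at (323,117).

```bash
python3 - <<'E'
from h import *
print(wp((323,198.5),.016),wp((322.5,284),.139+.0286),wp((322.5,117),.08))
E
```

```text
(array([0.5623, 0.2095, 0.016 ]), array([-0.0023,  0.0012,  0.123 ])) (array([0.559 , 0.2101, 0.1676]), array([ 0.0012,  0.0007, -0.0286])) (array([0.489 , 0.2317, 0.08  ]), array([0.0744, 0.0006, 0.0591]))
```

Emit:
{"method": "move_arm", "body": {"increments": [[[-0.003,-0.0005,0.02],[0,0,0],0.1],[[-0.003,-0.0005,0.05],[0,0,0],0.1],[[-0.003,-0.0005,0.08],[0,0,0],0.1],[[-0.003,-0.0005,0.092],[0,0,0],0.1],[[-0.003,-0.0005,0.096],[0,0,0],0.1],[[-0.003,-0.0005,0.098],[0,0,0],0.1],[[-0.003,-0.0005,0.099],[0,0,0],0.1],[[-0.003,-0.0005,0.1],[0,0,0],0.1],[[-0.003,-0.0005,0.1],[0,0,0],0.1],[[-0.003,-0.0005,0.1],[0,0,0],0.1]]}}

```text
t: 20.12
tool_pos: [0.564, 0.2095, 0.0408]
tcp_rot: [3.14, 0.002, 2.843]
ft_force: [-0.7, 0.6, -0.2]
gripper_width: 0.0225
```

```bash
python3 d.py .563 .209 .0394
```

```text
pos [0.564  0.2095 0.0408] [3.1402e+00 2.0000e-03 2.8429e+00] w 0.0225 t 20.12 F [-0.7  0.6 -0.2] j [ 0.31  0.31  1.93 -0.    0.9  -0.96]
shift [ 0.0009 -0.0007  0.0014] turn [ 0.0014  0.002  -0.0001]
```

Emit:
{"method": "move_arm", "body": {"increments": [[[0.001,-0.001,0.0],[0,0,0],0.1],[[0.001,-0.001,0.001],[0,0,0],0.1],[[0.001,-0.001,0.002],[0,0,0],0.1],[[0.001,-0.001,0.002],[0,0,0],0.1]]}}

```text
t: 20.45
tool_pos: [0.5622, 0.2087, 0.0395]
tcp_rot: [3.141, 0.001, 2.843]
ft_force: [-4.0, -0.6, 11.0]
gripper_width: 0.0228
```

```bash
python3 d.py .563 .209 .0394
```

```text
pos [0.5622 0.2087 0.0395] [3.1411e+00 8.0000e-04 2.8430e+00] w 0.0228 t 20.45 F [-4.  -0.6 11. ] j [ 0.31  0.31  1.93 -0.    0.9  -0.96]
shift [-0.0007  0.0005  0.0001] turn [0.0005 0.0008 0.    ]
```

Emit:
{"method": "move_arm", "body": {"increments": [[[0,0,-0.001],[0,0,0],0.6],[[0,0,-0.001],[0,0,0],1],[[0,0,-0.001],[0,0,0],1],[[0,0,-0.001],[0,0,0],1],[[0,0,-0.001],[0,0,0],1],[[0,0,-0.001],[0,0,0],1],[[0,0,-0.03],[0,0,0],1],[[0,0,-0.07],[0,0,0],1],[[0,0,-0.1],[0,0,0],1],[[0,0,-0.1],[0,0,0],1],[[0,0,-0.1],[0,0,0],1]]}}

```text
t: 21.37
tool_pos: [0.5639, 0.2091, 0.1404]
tcp_rot: [3.138, 0.005, 2.843]
ft_force: [-0.0, -0.1, 0.5]
gripper_width: 0.0854
```

```bash
python3 d.py .479 -.154 .09
```

```text
pos [0.5639 0.2091 0.1404] [3.1381 0.0049 2.8428] w 0.0854 t 21.37 F [-0.  -0.1  0.5] j [ 0.31  0.19  1.86 -0.    1.08 -0.96]
shift [-0.0255 -0.3722  0.0492] turn [ 0.0034  0.0049 -0.0002]
```

Emit:
{"method": "move_arm", "body": {"increments": [[[-0.027,-0.372,0.049],[0,0,0],1],[[-0.027,-0.372,0.049],[0,0,0],1],[[-0.027,-0.372,0.049],[0,0,0],1],[[-0.027,-0.372,0.049],[0,0,0],1],[[-0.027,-0.372,0.049],[0,0,0],1],[[-0.027,-0.372,0.049],[0,0,0],1],[[-0.027,-0.372,0.049],[0,0,0],1],[[-0.027,-0.372,0.049],[0,0,0],1],[[-0.027,-0.372,0.049],[0,0,0],1],[[-0.027,-0.372,0.049],[0,0,0],1],[[-0.027,-0.372,0.049],[0,0,0],1],[[-0.027,-0.372,0.049],[0,0,0],1],[[-0.027,-0.372,0.049],[0,0,0],1],[[-0.027,-0.372,0.049],[0,0,0],1]]}}

```text
t: 22.53
tool_pos: [0.4782, -0.1536, 0.088]
tcp_rot: [3.141, -0.001, 2.845]
ft_force: [-0.5, -0.1, 0.6]
gripper_width: 0.0852
```

```bash
python3 d.py .479 -.154 .018; python3 - <<'E'
from rig import optics;import cv2
cv2.imwrite("pics/w11.png",optics.capture("wrist")[:,:,::-1])
E
```

```text
pos [ 0.4782 -0.1536  0.088 ] [ 3.1413e+00 -5.0000e-04  2.8449e+00] w 0.0852 t 22.53 F [-0.5 -0.1  0.6] j [-0.36  0.08  2.11  0.    0.96 -1.63]
shift [-0.0009 -0.0002  0.07  ] turn [ 0.0003 -0.0005  0.0019]
```

View pics/w11.png

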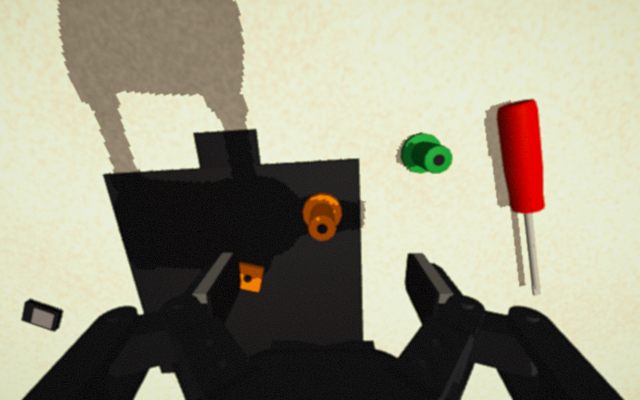

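```bash
python3 - <<'E'
from h import *
print(wp((322,229),.044),wp((438,159),.040))
E
```

```text
(array([ 0.48  , -0.1538,  0.044 ]), array([-0.0017,  0.0003,  0.0442])) (array([ 0.4558, -0.0648,  0.04  ]), array([0.0475, 0.0783, 0.0482]))
```

Emit:
{"method": "move_arm", "body": {"increments": [[[-0.0013,0,0.02],[0,0,0],1],[[-0.0013,0,0.05],[0,0,0],1],[[-0.0013,0,0.064],[0,0,0],1],[[-0.0013,0,0.07],[0,0,0],1],[[-0.0013,0,0.07],[0,0,0],1],[[-0.0013,0,0.07],[0,0,0],0.05],[[-0.0013,0,0.07],[0,0,0],0.05],[[-0.0013,0,0.07],[0,0,0],0.05],[[-0.0013,0,0.07],[0,0,0],0.05],[[-0.0013,0,0.07],[0,0,0],0.05],[[-0.0013,0,0.07],[0,0,0],0.05],[[-0.0013,0,0.07],[0,0,0],0.05],[[-0.0013,0,0.07],[0,0,0],0.05]]}}

```text
t: 23.67
tool_pos: [0.4801, -0.1558, 0.0193]
tcp_rot: [-3.141, 0.002, 2.843]
ft_force: [-0.4, -0.0, 6.8]
gripper_width: 0.0184
```

```bash
python3 d.py .633 .1876 .13; python3 - <<'E'
from rig import optics;import cv2
cv2.imwrite("pics/w12.png",optics.capture("wrist")[:,:,::-1])
E
```

```text
pos [ 0.4801 -0.1558  0.0193] [-3.1415e+00  1.7000e-03  2.8427e+00] w 0.0184 t 23.67 F [-0.4 -0.   6.8] j [-0.36  0.18  2.14  0.    0.82 -1.64]
shift [-0.0452  0.3732 -0.1107] turn [-0.0001  0.0017 -0.0003]
```

View pics/w12.png

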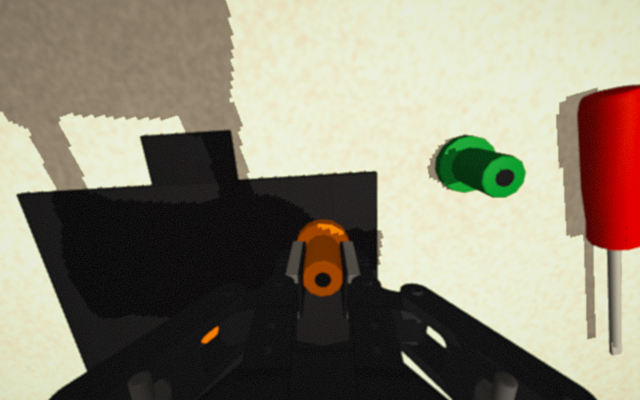

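Emit:
{"method": "move_arm", "body": {"increments": [[[0,0,-0.02],[0,0,0],0.05],[[0,0,-0.05],[0,0,0],0.05],[[0,0,-0.085],[0,0,0],0.05],[[-0.002,0.015,-0.11],[0,0,0],0.05],[[-0.005,0.04,-0.11],[0,0,0],0.05],[[-0.009,0.075,-0.11],[0,0,0],0.05],[[-0.013,0.11,-0.11],[0,0,0],0.05],[[-0.017,0.145,-0.11],[0,0,0],0.05],[[-0.022,0.18,-0.11],[0,0,0],0.05],[[-0.026,0.215,-0.11],[0,0,0],0.05],[[-0.03,0.25,-0.11],[0,0,0],0.05],[[-0.035,0.285,-0.11],[0,0,0],0.05],[[-0.039,0.32,-0.11],[0,0,0],0.05],[[-0.043,0.35,-0.11],[0,0,0],0.05],[[-0.045,0.365,-0.11],[0,0,0],0.05],[[-0.045,0.373,-0.11],[0,0,0],0.05],[[-0.045,0.373,-0.11],[0,0,0],0.05],[[-0.045,0.373,-0.11],[0,0,0],0.05],[[-0.045,0.373,-0.11],[0,0,0],0.05]]}}

```text
t: 25.3
tool_pos: [0.6313, 0.1862, 0.1279]
tcp_rot: [-3.14, -0.001, 2.842]
ft_force: [-0.1, 0.1, -0.1]
gripper_width: 0.0182
```

```bash
python3 d.py .633 .1876 .0313; python3 - <<'E'
from rig import optics;import cv2
cv2.imwrite("pics/w13.png",optics.capture("wrist")[:,:,::-1])
E
```

```text
pos [0.6313 0.1862 0.1279] [-3.1404e+00 -9.0000e-04  2.8418e+00] w 0.0182 t 25.3 F [-0.1  0.1 -0.1] j [ 0.25  0.31  1.74 -0.    1.09 -1.02]
shift [-0.0013  0.0019  0.0966] turn [-0.0012 -0.0009 -0.0012]
```

View pics/w13.png

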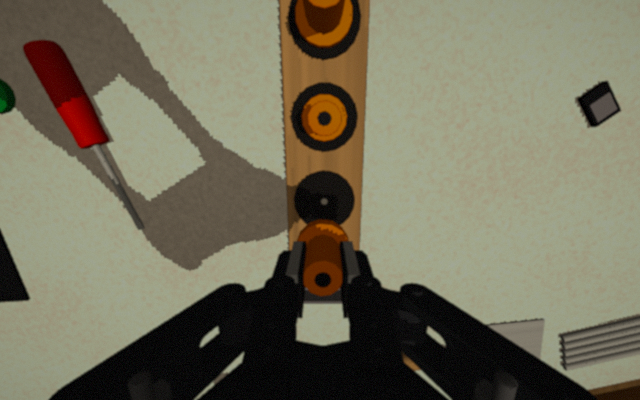

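```bash
python3 - <<'E'
from h import *
print(wp((324,201.5),.016),wp((322.5,280),.1279+.0247),wp((324,119),.068))
E
```

```text
(array([0.6338, 0.1875, 0.016 ]), array([-0.002 ,  0.0021,  0.1121])) (array([0.631 , 0.187 , 0.1526]), array([ 0.0007,  0.0007, -0.0245])) (array([0.5621, 0.2093, 0.068 ]), array([0.0731, 0.0017, 0.0601]))
```

Emit:
{"method": "move_arm", "body": {"increments": [[[-0.002,0.0005,0.02],[0,0,0],0.05],[[-0.002,0.0005,0.05],[0,0,0],0.05],[[-0.002,0.0005,0.075],[0,0,0],0.05],[[-0.002,0.0005,0.088],[0,0,0],0.05],[[-0.002,0.0005,0.093],[0,0,0],0.05],[[-0.002,0.0005,0.095],[0,0,0],0.05],[[-0.002,0.0005,0.096],[0,0,0],0.05],[[-0.002,0.0005,0.096],[0,0,0],0.05],[[-0.002,0.0005,0.096],[0,0,0],0.05]]}}

```text
t: 26.1
tool_pos: [0.6355, 0.188, 0.0342]
tcp_rot: [3.14, 0.003, 2.843]
ft_force: [0.2, -0.7, 0.7]
gripper_width: 0.0186
```

```bash
python3 d.py .634 .187 .0313
```

```text
pos [0.6355 0.188  0.0342] [3.1400e+00 2.6000e-03 2.8427e+00] w 0.0186 t 26.1 F [ 0.2 -0.7  0.7] j [ 0.25  0.42  1.79 -0.    0.93 -1.02]
shift [ 0.0012 -0.0014  0.0029] turn [ 0.0016  0.0026 -0.0002]
```

Emit:
{"method": "move_arm", "body": {"increments": [[[0.001,-0.0015,0.0],[0,0,0],0.05],[[0.001,-0.0015,0.001],[0,0,0],0.05],[[0.001,-0.0015,0.002],[0,0,0],0.05],[[0.001,-0.0015,0.003],[0,0,0],0.05],[[0.001,-0.0015,0.003],[0,0,0],0.05]]}}

```text
t: 26.52
tool_pos: [0.6332, 0.1867, 0.0313]
tcp_rot: [3.141, 0.001, 2.843]
ft_force: [-3.0, -0.7, 8.3]
gripper_width: 0.0184
```

```bash
python3 d.py .634 .187 .0313
```

```text
pos [0.6332 0.1867 0.0313] [3.1412e+00 8.0000e-04 2.8430e+00] w 0.0184 t 26.52 F [-3.  -0.7  8.3] j [ 0.25  0.42  1.8  -0.    0.93 -1.02]
shift [-0.0007  0.0005 -0.    ] turn [ 0.0004  0.0008 -0.    ]
```

Now I'll release, lift, and back off toward −y so the top view is clear.

Emit:
{"method": "move_arm", "body": {"increments": [[[0,0,-0.001],[0,0,0],0.6],[[0,0,-0.001],[0,0,0],1],[[0,0,-0.001],[0,0,0],1],[[0,0,-0.001],[0,0,0],1],[[0,0,-0.001],[0,0,0],1],[[0,0,-0.001],[0,0,0],1],[[0,0,-0.03],[0,0,0],1],[[0,0,-0.07],[0,0,0],1],[[0,0,-0.11],[0,0,0],1],[[0,-0.04,-0.12],[0,0,0],1],[[0,-0.08,-0.12],[0,0,0],1],[[0,-0.12,-0.12],[0,0,0],1],[[0,-0.16,-0.12],[0,0,0],1],[[0,-0.2,-0.12],[0,0,0],1],[[0,-0.2,-0.12],[0,0,0],1],[[0,-0.2,-0.12],[0,0,0],1]]}}

```text
t: 27.85
tool_pos: [0.5732, -0.0065, 0.1493]
tcp_rot: [3.142, -0.0, 2.839]
ft_force: [-0.7, 0.3, -0.6]
gripper_width: 0.0854
```

```bash
python3 - <<'E'
from rig import optics;import cv2
t=optics.capture("top")[:,:,::-1];s=optics.capture("scene")[:,:,::-1]
cv2.imwrite("pics/t9.png",cv2.convertScaleAbs(cv2.resize(t[135:285,170:270],None,fx=4,fy=4,interpolation=cv2.INTER_CUBIC),alpha=1.7))
cv2.imwrite("pics/s9.png",s);cv2.imwrite("pics/t9f.png",t)
E
```

```text
(no output)
```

View pics/t9.png

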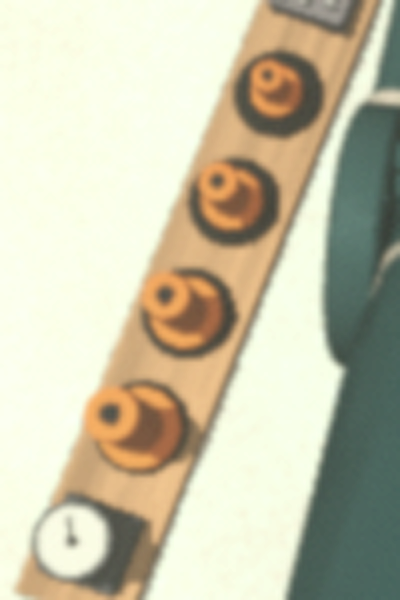

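View pics/s9.png

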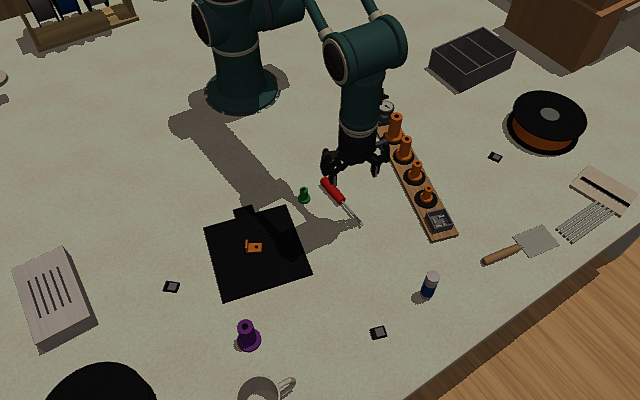

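The top view shows all four feet standing on the discs in order from the gauge, with hole centres at (110,413), (166,295), (217,181) and (266,76) in the crop. The scene view shows the bracket, green foot and purple foot where they were. Now I'll check the centring.

```bash
python3 - <<'E'
from h import *
D=[(.4163,.2535),(.4881,.2309),(.5601,.2095),(.6316,.1873)]
for u,z,d in zip([(110,413),(166,295),(217,181),(266,76)],(.092,.08,.068,.056),D):
    p=plane("top",(170+u[0]/4-.4,135+u[1]/4-.4),z)[:2];print(p.round(4),((p-d)*1000).round(1))
def br(f):
    h=cv2.cvtColor(cv2.imread(f),cv2.COLOR_BGR2HSV)[238:258,240:266];m=cv2.inRange(h,(3,120,60),(22,255,255));M=cv2.moments(m,True);return M["m10"]/M["m00"],M["m01"]/M["m00"]
print(br("pics/scene0.png"),br("pics/s9.png"))
E
```

```text
[0.4157 0.2528] [-0.6 -0.7]
[0.487  0.2303] [-1.1 -0.6]
[0.5594 0.2093] [-0.7 -0.2]
[0.6297 0.1877] [-1.9  0.4]
(12.684563758389261, 8.503355704697986) (12.562091503267974, 8.61437908496732)
```

All four are within about 2 mm and the bracket hasn't moved, so I'm handing in.

```bash
python3 -c "
from rig import env
print(env.hand_in())"
```

```text
the job is handed in; nothing more can be done
None
```

The four feet stand upright on the discs in height order: foot_d (the tallest) next to the dial gauge, then foot_c, foot_b and foot_a at the tray end. I handed the job in at about 28 s, with the gripper open and clear of everything.

- **Centring:** the last top view put the four feet about 0.9, 1.3, 0.7 and 1.9 mm from their disc centres, in order from the gauge. The camera calibration is only good to about 2 mm.
- **Bracket and look-alikes:** the bracket moved less than 0.2 pixel between the first and last scene pictures. The green and purple feet look unmoved, but I checked those only by eye.
- **Forces:** the wrist force readings I saw stayed under about 15 N.
- **Disagreements:** tool pose readings and camera measurements differed by 1–2 mm during placing. I nudged each foot by 1–2 mm on its disc before letting go.

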